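# Pack the demo game into its chest

## Task

Pack the demo game back into its open wooden chest: stand the sand timer upright in the long rear compartment, put the red pawn and the yellow pawn into the front compartment where the blue pawn is, and the loose red die into the one where the other red die is, then shut the lid. The purple pawn and the purple die belong to another game: leave them where they are.

Things in the scene. Friction and masses are not known exactly. Their poses are not given: they have to be found in the camera images.
- chest: brown wooden chest, open, fixed, 160 x 190 mm. Origin: centre of underside; +x from its front to the hinge at the back, +y its left. Walls 8 mm, rim z 60; floor z 5. Dividers 4 mm thick, tops z 45: one at x = 0, one at y = 0 in front of it. Compartments, inside, mm: rear x 2..72, y -87..87; front left x -72..-2, y 2..87; front right x -72..-2, y -87..-2
- chest_lid (a joint): lid angle, rad: 0 shut; 1.7 fully open, as at the start. Hinge along the chest's y at x 81, z 60 mm. Lid: shallow tray 160 mm from hinge edge to free edge, 190 wide, 44 thick, hollow 38 deep, so things up to 91 mm tall fit under it. Open it leans back and stays; pushed forward past about 1.0 rad it falls shut by itself
- sand_timer: sand timer with brown wooden end discs, 36 mm diameter, 85 mm high, 50 g, standing. Origin: centre of the underside, z up. The discs are 36 mm wide, the top one from z = 78 to 84 mm; three thin posts between them
- red_pawn: red turned pawn, base 22 mm diameter, 35 mm high, standing; tapers to a round head. Origin: centre of the underside, z up
- yellow_pawn: yellow turned pawn, same shape and size, origin likewise
- purple_pawn: purple turned pawn, same shape and size, origin likewise; belongs to another game and stays where it is
- blue_pawn: blue turned pawn, same shape and size, origin likewise; already in one of the chest's two front compartments, in its outer rear corner (about chest x -19, y 67 or -67 mm)
- red_die: red die, a 19 mm cube, lying outside the chest. Origin: centre of the underside, z up; its side faces are turned by +0.35 rad (counter-clockwise from above) from the body's x and y axes
- packed_die: red die like the other, already in the other front compartment, in its outer rear corner. Origin likewise
- purple_die: purple die, a 16 mm cube, origin: centre of the underside; belongs to another game and stays where it is

How it is judged:
At the end, for the whole second after the job is handed in: The lid is shut (within 0.03 rad); under it the timer stands upright (within 0.1 rad) in the rear compartment, all three non-purple pawns are in one front compartment and both red dice in the other, all at rest; the purple pawn and die are within 20 mm of their starts (x of red_pawn in the frame of chest between -0.075 and 0.001 m and z of red_pawn in the frame of chest between 0 and 0.055 m and linear speed of each of red_pawn, yellow_pawn, blue_pawn, red_die, packed_die, sand_timer below 0.03 m/s and x of yellow_pawn in the frame of chest between -0.075 and 0.001 m and z of yellow_pawn in the frame of chest between 0 and 0.055 m and x of blue_pawn in the frame of chest between -0.075 and 0.001 m and z of blue_pawn in the frame of chest between 0 and 0.055 m and x of red_die in the frame of chest between -0.075 and 0.001 m and z of red_die in the frame of chest between 0 and 0.055 m and x of packed_die in the frame of chest between -0.075 and 0.001 m and z of packed_die in the frame of chest between 0 and 0.055 m and ((y of red_pawn in the frame of chest between 0 and 0.09 m and y of yellow_pawn in the frame of chest between 0 and 0.09 m and y of blue_pawn in the frame of chest between 0 and 0.09 m and y of red_die in the frame of chest between -0.09 and 0 m and y of packed_die in the frame of chest between -0.09 and 0 m) or (y of red_pawn in the frame of chest between -0.09 and 0 m and y of yellow_pawn in the frame of chest between -0.09 and 0 m and y of blue_pawn in the frame of chest between -0.09 and 0 m and y of red_die in the frame of chest between 0 and 0.09 m and y of packed_die in the frame of chest between 0 and 0.09 m)) and x of sand_timer in the frame of chest between 0.008 and 0.066 m and y of sand_timer in the frame of chest between -0.083 and 0.083 m and z of sand_timer in the frame of chest between 0 and 0.012 m and angle between sand_timer's own z axis and vertical below 0.1 rad and value of joint chest_lid below 0.03 rad and distance of each of purple_pawn, purple_die from where it was at the start of the episode below 0.02 m); the robot touches nothing.
It fails at once if the purple pawn is moved by more than 20 mm (distance of purple_pawn from where it was at the start of the episode above 0.02 m).
It fails at once if the purple die is moved by more than 20 mm (distance of purple_die from where it was at the start of the episode above 0.02 m).
It fails at once if the purple pawn is knocked over (angle between purple_pawn's own z axis and vertical above 0.6 rad).
It also fails if it takes over 136 s, if anything falls off the work surface, if the arm or the gripper's body presses on something with over 40 N, if the wrist force passes 120 N, or if a joint passes its speed limit or range.

## Robot

A 6-joint arm with a two-finger parallel gripper is mounted at the origin on a cart in front of the work surface, level with it; the furniture and walls round the work are solid. World frame = base frame: x ahead of the robot, y to its left, z up, the work surface at z = 0. Lengths are in m, angles in rad, forces in N, time in s.
With the tool pointing down it reaches from about 0.4 to 0.825 m from the base axis. Payload 7 kg.
Tool frame: the origin (TCP) lies at the very end of the fingers, on their centre line; the grasp point (between the pads) lies arm.hold_point_z behind it (arm.hold_point_z is the distance from the TCP to the grasp point, in m); z points along the fingers, y is the line along which they close (so a half turn about z gives the same grasp; the last joint's range is limited). The gripper opens to 88 mm and grips with 3 to 60 N. Pads are 19 mm wide; open, the fingers measure 130 mm over their backs; the gripper's body (78 mm by 193 mm) begins 47 mm behind the grasp point.
Start: joints at [1.45, 0.359, 0.012, 0, -1.224, -0.288], TCP at [0.268, 0.619, 0.227] pointing down, gripper open.
Joint ranges: [-3.07, 3.07], [-1.43, 2.12], [-1.02, 1.25], [-3.03, 1.67], [-3.05, -0], [-3.03, 3.03]. Speed limits (rad/s): [2.39, 2.39, 3.01, 3.14, 3.14, 3.14].

## Interface

Orientations are given as [roll, pitch, yaw] about the fixed x, y, z axes, in that order (R = Rz(yaw) Ry(pitch) Rx(roll)).
In Python, from station import arm gives the robot as it stands.
- The arm moves only by the tool jog_arm, called after "Request:" as a command line: name --argument value ..., lists and objects as JSON in quotes. Schema: {"type":"object","properties":{"rows":{"type":"array","items":{"type":"array","items":{"type":"array","items":{"type":"number"},"minItems":5,"maxItems":5},"minItems":1,"maxItems":20},"minItems":1,"maxItems":1},"force":{"type":"number"},"only":{"type":"string"},"quiet":{"type":"boolean"},"lines":{"type":"string"}},"required":["rows"],"additionalProperties":false}. rows is a list that holds a single list of rows (three levels of brackets), with 1 to 20 rows, each of 5 numbers: the finger opening in m, then dx, dy, dz in units of 20 mm, then a turn about the tool's z in units of 0.1 rad; each row is the pose to reach, as a shift and turn from the pose commanded when the call began, along the tool's axes at that moment; what a row does not reach only later rows make up. A row lasts 1/12 s, in which the tool goes at most 0.0417 m and 0.125 rad, less where a joint would pass 70% of its speed; a pose out of reach is approached as far as the arm can. The fingers move at their own pace and stop on an object; force is the grip in N (left out, the last holds). Time passes only in rows, so rows that do not move let the fingers close. The tool returns the time, the measured TCP pose, the force, the opening and the grip force at its end. only (a regular expression) keeps the lines of the reply that match it, lines (a string "A,B") keeps lines A to B, and quiet returns only ok. Input that does not fit is refused with a message, and nothing moves.
- arm.get_state(): the state, without advancing time (a new reading comes with each control period).
- arm.grab_frame(name): name is "side" or "top"; returns the picture (420x560x3 uint8, red, green, blue); there is no depth.
- arm.camera_params(name): a dict with "fx", "fy", "cx", "cy" (pixels), "T" (4x4, takes a point from camera to world coordinates). Camera axes: x right, y down, z forward; pixel columns grow to the right and rows downward; lengths in m; the calibration is good to about 2 mm. A picture is of the moment at which its call begins. camera_params takes no time and is no camera call.
- arm.job_done(): hands the job in; it is judged then, once.
The state is a dict: "t": time; "q": joint angles; "qd": joint speeds; "joint_efforts": joint torques, N m; "eef_pos": TCP position; "ee_rot": TCP orientation; "force": force on the tool from outside, world axes, zero at the start; "moment": the same for the moment, N m; "width": finger opening in m; "gripper_force": force on a finger pad.
Only numpy, scipy, OpenCV 4.12 (cv2) and the standard library are available. Lean on these libraries where they do the work, as an engineer would, in place of code of your own. Each camera call takes 0.05 s, during which the arm holds its last target. There are 200 camera calls.

## Working session

There is one attempt and no reset: what is moved stays moved. The work goes in short steps, Python scripts to look and compute and a tool call to move; the robot and the scene stay as the last step left them, time stands still between calls to the robot, and variables do not carry over. Pictures are saved under pics/ and viewed, at most 14 in all, crops included, and the job is handed in when it is done.

```bash
ls; mkdir -p pics; python3 - <<'E'
from station import arm
import cv2
for n in("side","top"):
    cv2.imwrite(f"pics/{n}0.png",arm.grab_frame(n)[:,:,::-1]); p=arm.camera_params(n); print(n,p)
print(arm.hold_point_z,arm.get_state())
E
```

```text
pics
station.py
side {'fx': 450.78010083526266, 'fy': 450.78010083526266, 'cx': 278.9793248100526, 'cy': 205.10612673436486, 'T': array([[-0.83167605, -0.29936477,  0.46764911,  0.09958441],
       [-0.5550472 ,  0.47159725, -0.68521431,  0.60275725],
       [-0.01541301, -0.82944365, -0.55837771,  0.57122782],
       [ 0.        ,  0.        ,  0.        ,  1.        ]])}
top {'fx': 429.7082052152679, 'fy': 429.7082052152679, 'cx': 284.0918361327424, 'cy': 209.1714779099473, 'T': array([[ 0.02378678, -0.97979808,  0.19856968,  0.3306613 ],
       [-0.99961584, -0.02613681, -0.00922176,  0.01177123],
       [ 0.01422544, -0.19827404, -0.98004339,  0.95637337],
       [ 0.        ,  0.        ,  0.        ,  1.        ]])}
0.0188 {'t': 0.1, 'q': array([ 1.45008215e+00,  3.59277575e-01,  1.11566588e-02, -3.24382659e-04,
       -1.22410329e+00, -2.88114166e-01]), 'qd': array([ 0.00055536, -0.00170666,  0.00201593,  0.00109103,  0.0002126 ,
       -0.00078296]), 'joint_efforts': array([-1.47123268e-03, -5.84162378e+01,  2.93751365e+01,  7.01546699e+00,
        1.02157283e-02, -4.41871282e-05]), 'eef_pos': array([0.26817235, 0.61896211, 0.22574059]), 'ee_rot': array([ 3.14013697e+00, -1.13372325e-04, -4.08938705e-01]), 'force': array([ 0.78354877, -0.99276763,  0.03951415]), 'moment': array([ 0.04630357, -0.00499088, -0.00414868]), 'gripper_force': 0.0, 'width': 0.08771651760317786}
```
View pics/side0.png

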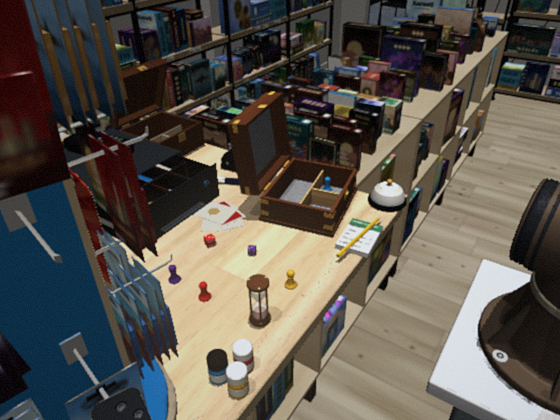

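View pics/top0.png

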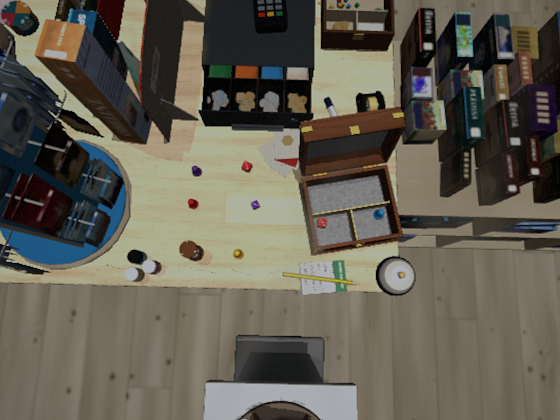

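The top view shows:
- The chest, with rim corners near (303,182), (386,166), (400,240) and (315,253).
- The blue pawn at (379,214), in the front right compartment, and the packed die at (322,223), in the front left.
- Outside the chest: red die (247,166), purple die (255,204), purple pawn (196,171), red pawn (193,203), yellow pawn (238,254) and timer (191,250).

The side view shows the same objects: red die (209,240), purple die (252,250), purple pawn (173,273), red pawn (204,291), yellow pawn (290,279), timer (259,300).

```bash
cat > h.py <<'E'
import numpy as np, cv2
from scipy.spatial.transform import Rotation as Ro
from station import arm
P={n:arm.camera_params(n) for n in("side","top")}
def ray(n,uv):
    p=P[n]; d=p["T"][:3,:3]@np.array([(uv[0]-p["cx"])/p["fx"],(uv[1]-p["cy"])/p["fy"],1]); return p["T"][:3,3],d
def plane(n,uv,z):
    o,d=ray(n,uv); return o+d*(z-o[2])/d[2]
def tri(a,b):
    (o1,d1),(o2,d2)=ray("side",a),ray("top",b)
    s=np.linalg.lstsq(np.c_[d1,-d2],o2-o1,rcond=None)[0]
    p,q=o1+s[0]*d1,o2+s[1]*d2
    return (p+q)/2,np.linalg.norm(p-q)
HUE={"red":(172,8),"yellow":(22,32),"purple":(125,150),"blue":(98,115)}
def blob(img,col,c,r,smin=120,vmin=40):
    h=cv2.cvtColor(img,cv2.COLOR_RGB2HSV); lo,hi=HUE[col]
    H=h[...,0]; m=((H>=lo)&(H<=hi)) if lo<hi else ((H>=lo)|(H<=hi))
    m=(m&(h[...,1]>smin)&(h[...,2]>vmin)).astype(np.uint8)
    w=np.zeros_like(m); cv2.circle(w,c,r,1,-1); m&=w
    k,l,s,ce=cv2.connectedComponentsWithStats(m)
    if k<2: return None,None,None
    i=1+s[1:,4].argmax(); return ce[i],s[i],l==i
def T():
    s=arm.get_state(); return np.array(s["eef_pos"]),Ro.from_euler("xyz",s["ee_rot"]).as_matrix(),s
def shift(target):
    p,R,s=T(); return (R.T@(np.array(target)-p)).round(4)
E
python3 - <<'E'
from h import *
I={n:cv2.imread(f"pics/{n}0.png")[:,:,::-1].copy() for n in P}
for nm,col,a,b in [("rdie","red",(209,240),(247,166)),("pdie","purple",(252,250),(255,204)),("ppawn","purple",(173,273),(196,171)),("rpawn","red",(204,291),(193,203)),("ypawn","yellow",(290,279),(238,254)),("bpawn","blue",(327,184),(379,214)),("pack","red",None,(322,223))]:
    t=blob(I["top"],col,b,11); s=blob(I["side"],col,a,16) if a else (None,)*3
    print(nm,t[0],t[1],s[0],s[1])
    if t[0] is not None and s[0] is not None: print("   ",*tri(s[0],t[0]),plane("top",t[0],.0135))
    elif t[0] is not None: print("   ",plane("top",t[0],.02))
for n in P:
    x,y=((185,250) if n=="side" else (300,150))
    x0,y0,w,h=(220,80,160,160) if n=="side" else (285,100,130,160)
    cv2.imwrite(f"pics/{n}0c.png",cv2.resize(I[n][y0:y0+h,x0:x0+w,::-1],None,fx=3.7,fy=3.7,interpolation=cv2.INTER_CUBIC))
a=I["top"][235:270,165:215,::-1]; b=I["side"][265:335,225:310,::-1]; c=I["top"][150:190,225:275,::-1]
f=lambda q,k:cv2.resize(q,(390,290),interpolation=cv2.INTER_CUBIC)
cv2.imwrite("pics/det.png",np.vstack([np.hstack([f(a,0),f(c,0)]),np.hstack([f(b,0),f(I["side"][225:255,190:235,::-1],0)])]))
E
```

```text
rdie [246.42028986 165.7826087 ] [242 161  10  11  69] [209.16666667 239.71875   ] [204 234  11  13  96]
    [0.62141539 0.09134119 0.00818017] 0.0014294304999924188 [0.62042496 0.09127148 0.0135    ]
pdie [254.86206897 204.72413793] [252 201   7   8  29] [251.85 248.1 ] [249 246   7   5  20]
    [0.53042979 0.0686676  0.01089679] 0.0005342661872239687 [0.53011987 0.06863974 0.0135    ]
ppawn [195.87719298 170.71929825] [192 166   9  10  57] [174.24390244 279.65853659] [169 277  11   6  41]
    [ 0.6080695   0.20738556 -0.0017004 ] 0.004234314976272483 [0.60551    0.20550717 0.0135    ]
rpawn [192.41558442 203.33766234] [188 199  10  10  77] [203.67515924 292.14012739] [199 282  12  20 157]
    [0.5303851  0.20919455 0.00927943] 0.00011502097673824511 [0.52954534 0.20834676 0.0135    ]
ypawn [236.51515152 252.36363636] [234 249   6   7  33] [290.2  271.96] [287 270   7   5  25]
    [0.42023204 0.10293797 0.02931385] 0.0013980835637586574 [0.42240376 0.1048087  0.0135    ]
bpawn [378.36842105 213.71052632] [374 209  10  10  76] [327.0617284  183.27160494] [323 176   9  15  81]
    [ 0.51485956 -0.20650525  0.02287307] 0.000534158512304334 [ 0.51695864 -0.20859185  0.0135    ]
pack [321.65517241 222.06896552] [318 218   9   9  58] None None
    [ 0.49348965 -0.08083296  0.02      ]
```

View pics/top0c.png

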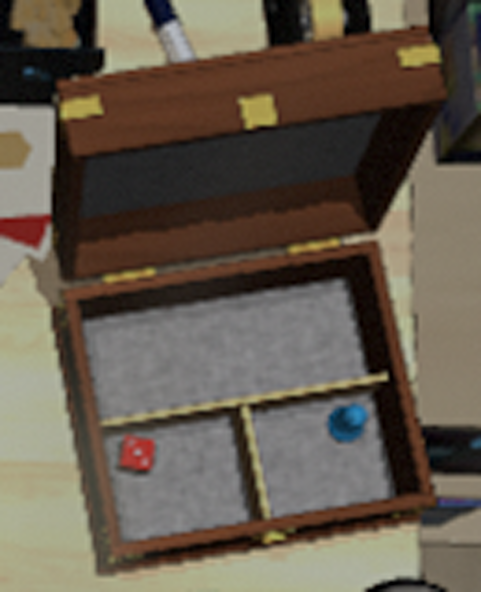

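View pics/det.png

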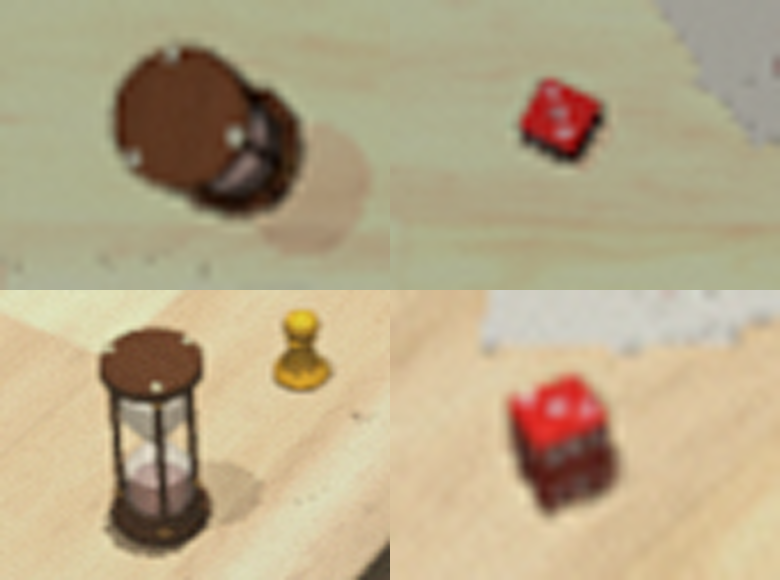

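Chest in the top crop: outer rim corners at full-image pixels (302.6,179.2), (387.2,165.7), (402,235.1) and (314.7,248). The timer's top disc is centred at (188.1,249.1) in the top view and (258.1,282.6) in the side view. The red die's faces are turned about 30°. Next I'll compute the poses and check how close the rack on the left is.

```bash
python3 - <<'E'
from h import *
I={n:cv2.imread(f"pics/{n}0.png")[:,:,::-1].copy() for n in P}
C=np.array([plane("top",c,.06) for c in [(302.6,179.2),(387.2,165.7),(402,235.1),(314.7,248)]])
print(C,"centre",C.mean(0)); 
for i in range(4): d=C[i]-C[(i+1)%4]; print(np.linalg.norm(d),np.degrees(np.arctan2(d[1],d[0])))
print("timer",tri((258.1,282.6),(188.1,249.1)),plane("top",(188.1,249.1),.084))
HUE["yellow"]=(18,34)
t=blob(I["top"],"yellow",(238,254),9,180);s=blob(I["side"],"yellow",(290,279),16,180)
print("ypawn",t[:2],s[:2],tri(s[0],t[0]))
m=blob(I["top"],"red",(247,166),11)[2].astype(np.uint8)
pts=np.argwhere(m)[:,::-1]; w=np.array([plane("top",p,.019)[:2] for p in pts])
print("die",cv2.minAreaRect((w*1e3).astype(np.float32)), cv2.minAreaRect(pts.astype(np.float32)))
cv2.imwrite("pics/left.png",np.hstack([cv2.resize(I["top"][100:290,0:220,::-1],(400,345)),cv2.resize(I["side"][180:420,0:300,::-1],(400,345))]))
E
```

```text
[[ 0.57938562 -0.03506521  0.06      ]
 [ 0.61496673 -0.21915503  0.06      ]
 [ 0.46308537 -0.24684764  0.06      ]
 [ 0.43111921 -0.06266345  0.06      ]] centre [ 0.52213923 -0.14093283  0.06      ]
0.18749687225700756 100.93930849930537
0.15438532126761167 10.333258948370977
0.1869375537847537 -80.15408396482187
0.15081309945195476 -169.45566433255445
timer (array([0.41956275, 0.1967403 , 0.07945877]), np.float64(0.0013141557016416584)) [0.41968284 0.19610778 0.084     ]
ypawn (array([237.96428571, 253.64285714]), array([234, 250,   9,   8,  56], dtype=int32)) (array([290.13888889, 280.49074074]), array([285, 270,  11,  19, 108], dtype=int32)) (array([0.42018651, 0.10202766, 0.00800678]), np.float64(3.8188104044634346e-05))
die ((618.91748046875, 90.79045104980469), (19.86215591430664, 18.772741317749023), 64.27879333496094) ((246.40003967285156, 165.70001220703125), (8.497057914733887, 8.049844741821289), 26.56505012512207)
```

View pics/left.png

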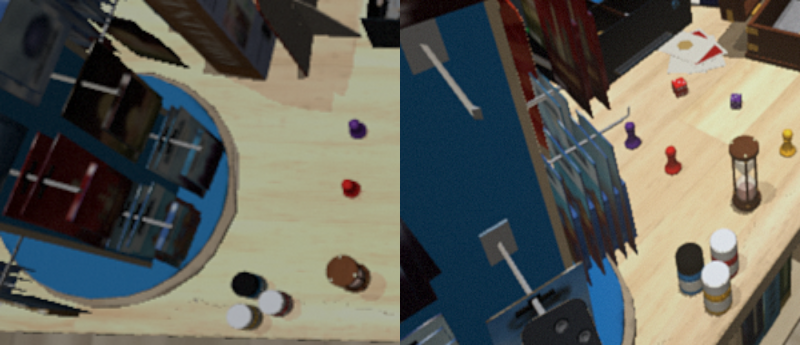

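The crop shows the rack's base edge and hook tips at about (122,188) in the top view and (172,258) in the side view. I'll check the clearances to the rack and to the black tray behind the die, then work out the first moves.

```bash
python3 - <<'E'
from h import *
print("hook",tri((172,258),(110,180)))
print("bag",[plane("top",(122,188),z).round(3) for z in(.1,.2,.3)])
print("tray front",[plane("top",(235,u),z).round(3) for u in(121,127) for z in(0,.05,.1)])
print("tray side bottom-right corner",plane("side",(217,190),0),plane("side",(217,170),.08))
print("shift over timer",shift((.30,.35,.226)),shift((.4196,.1965,.226)))
E
```

```text
hook (array([0.5087271 , 0.31025678, 0.18217642]), np.float64(0.056836613083209725))
bag [array([0.539, 0.336, 0.1  ]), array([0.515, 0.298, 0.2  ]), array([0.491, 0.26 , 0.3  ])]
tray front [array([0.734, 0.124, 0.   ]), array([0.713, 0.118, 0.05 ]), array([0.692, 0.112, 0.1  ]), array([0.719, 0.123, 0.   ]), array([0.699, 0.117, 0.05 ]), array([0.678, 0.112, 0.1  ])]
tray side bottom-right corner [ 0.73952457 -0.07249827  0.        ] [ 0.70436237 -0.04229808  0.08      ]
shift over timer [1.362e-01 2.341e-01 1.000e-04] [3.069e-01 3.274e-01 3.000e-04]
```

Careful with the scale: shifts go in units of 20 mm and turns go in units of 0.1 rad. That gives: 0.327 m is 16.35, 0.307 m is 15.35, 0.98 rad is 9.8.

Request:
jog_arm --rows '[[[0.06,1.5,4.5,0,0],[0.06,3.15,9.5,0,0],[0.06,3.15,9.5,0,0],[0.06,3.15,9.5,0,0],[0.06,3.15,9.5,0,0],[0.06,8.85,15.175,0,0],[0.06,8.85,15.175,0,0],[0.06,8.85,15.175,0,0],[0.06,8.85,15.175,0,0],[0.06,12.5,15.75,0,2.5],[0.06,15.35,16.35,0,5],[0.06,15.35,16.35,0,7],[0.06,15.35,16.35,0,9.8],[0.06,15.35,16.35,0,9.8],[0.06,15.35,16.35,0,9.8],[0.06,15.35,16.35,0,9.8],[0.06,15.35,16.35,0,9.8],[0.06,15.35,16.35,0,9.8],[0.06,15.35,16.35,0,9.8]]]' --force 15

```text
t: 1.68
eef_pos: [0.4199, 0.1971, 0.2264]
ee_rot: [3.141, -0.0, -1.386]
force: [-0.6, 0.2, -0.4]
width: 0.0606
gripper_force: 0.0
```

```bash
python3 -c "
from h import *
print(T()[2]['ee_rot'],shift((.4196,.1965,.062)))
cv2.imwrite('pics/a.png',np.hstack([cv2.resize(arm.grab_frame('top')[170:330,100:300,::-1],(400,320)),cv2.resize(arm.grab_frame('side')[180:350,190:350,::-1],(400,425))[:320]]))"
```

```text
[ 3.14120376e+00 -1.47324968e-04 -1.38552294e+00] [0.0005 0.0003 0.1644]
```

Scaled: 0.164 m is 8.2, 0.15 m is 7.5.

Request:
jog_arm --rows '[[[0.06,0,0,2,0],[0.06,0,0,4,0],[0.06,0,0,6,0],[0.06,0,0,7.5,0],[0.06,0,0,8.2,0],[0.06,0,0,8.2,0],[0.06,0,0,8.2,0],[0.03,0,0,8.2,0],[0.03,0,0,8.2,0],[0.03,0,0,8.2,0],[0.03,0,0,8.2,0],[0.03,0,0,8.2,0],[0.03,0,0,8.2,0],[0.03,0,0,8.2,0]]]' --force 15

```text
t: 2.95
eef_pos: [0.4205, 0.1977, 0.0633]
ee_rot: [-3.14, 0.001, -1.388]
force: [-2.2, -0.3, 6.3]
width: 0.0352
gripper_force: 15.0
```

```bash
python3 -c "
from h import *
cv2.imwrite('pics/a.png',np.hstack([cv2.resize(arm.grab_frame('top')[170:330,100:300,::-1],(400,320)),cv2.resize(arm.grab_frame('side')[180:340,190:350,::-1],(400,320))]))"
```

```text
(no output)
```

View pics/a.png

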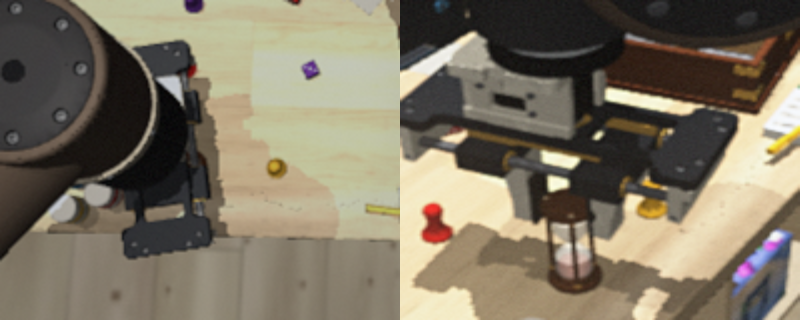

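Gripped: width 35.2 mm, force 15 N. The side crop shows the timer's disc between the fingers, offset slightly toward +y. Next I lift it, carry it over the chest and turn it.

Request:
jog_arm --rows '[[[0.03,0,0,-1,0],[0.03,0,0,-2.5,0],[0.03,0,0,-4.5,0],[0.03,0,0,-6.5,0],[0.03,1.5,-0.3,-6.5,-1.2],[0.03,3,-0.6,-6.5,-2.4],[0.03,4.5,-0.9,-6.5,-3.6],[0.03,6,-1.2,-6.5,-4.8],[0.03,7.5,-1.5,-6.5,-6],[0.03,9,-1.9,-6.5,-7.2],[0.03,10.5,-2.25,-6.5,-8.4],[0.03,12,-2.6,-6.5,-9.6],[0.03,13.5,-2.9,-6.5,-10.8],[0.03,15,-3.2,-6.5,-12],[0.03,16.5,-3.5,-6.5,-13.2],[0.03,17.58,-3.71,-6.5,-14.4],[0.03,17.58,-3.71,-6.5,-15.7],[0.03,17.58,-3.71,-6.5,-15.7],[0.03,17.58,-3.71,-6.5,-15.7],[0.03,17.58,-3.71,-6.5,-15.7]]]'

```text
t: 4.72
eef_pos: [0.5564, -0.1352, 0.1924]
ee_rot: [-3.141, 0.0, 0.179]
force: [-0.1, 0.5, 0.2]
width: 0.0351
gripper_force: 15.0
```

```bash
python3 -c "
from h import *
print(shift((.5574,-.1345,.069)))
cv2.imwrite('pics/b.png',np.hstack([cv2.resize(arm.grab_frame('top')[100:260,250:450,::-1],(400,320)),cv2.resize(arm.grab_frame('side')[70:230,210:410,::-1],(400,320))]))"
```

```text
[ 0.0012 -0.0005  0.1234]
```

View pics/b.png

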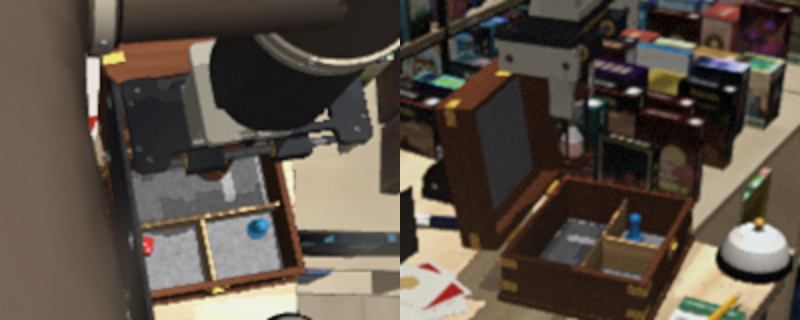

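The side crop shows the timer hanging upright over the rear compartment at about (575,140). Lowering it.

Scaled: 0.118 m is 5.9, 0.11 m is 5.5.

Request:
jog_arm --rows '[[[0.03,0,0,1,0],[0.03,0,0,2.5,0],[0.03,0,0,4,0],[0.03,0,0,5,0],[0.03,0,0,5.5,0],[0.03,0,0,5.9,0],[0.03,0,0,5.9,0],[0.03,0,0,5.9,0]]]'

```text
t: 5.48
eef_pos: [0.5573, -0.135, 0.0753]
ee_rot: [3.141, -0.001, 0.181]
force: [0.4, -0.4, -0.1]
width: 0.0351
gripper_force: 15.0
```

Scaled: 0.006 m is 0.3, 0.004 m is 0.2.

Request:
jog_arm --rows '[[[0.03,0,0,0.1,0],[0.03,0,0,0.2,0],[0.03,0,0,0.3,0],[0.03,0,0,0.3,0],[0.03,0,0,0.3,0]]]'

```text
t: 5.9
eef_pos: [0.5567, -0.1351, 0.0688]
ee_rot: [3.142, -0.0, 0.181]
force: [-0.2, -0.4, -1.1]
width: 0.035
gripper_force: 15.0
```

Request:
jog_arm --rows '[[[0.05,0,0,0,0],[0.05,0,0,0,0],[0.05,0,0,0,0],[0.05,0,0,0,0],[0.05,0,0,-0.5,0],[0.05,0,0,-1.5,0],[0.05,0,0,-3.5,0],[0.05,0,0,-5.5,0],[0.05,0,0,-6.5,0],[0.05,0,0,-6.5,0]]]'

```text
t: 6.73
eef_pos: [0.5596, -0.1355, 0.2055]
ee_rot: [3.139, -0.01, 0.182]
force: [1.0, -0.1, -0.3]
width: 0.0502
gripper_force: 0.0
```

```bash
python3 -c "
from h import *
print(shift((.4202,.102,.2)),shift((.5304,.2087,.2)))"
```

```text
[-0.0942 -0.2588  0.0039] [ 0.0335 -0.3438  0.0049]
```

Request:
jog_arm --rows '[[[0.05,-0.7,-1.85,0,0],[0.05,-1.4,-3.7,0,0],[0.05,-2.1,-5.55,0,0],[0.05,-2.8,-7.4,0,0],[0.05,-3.5,-9.25,0,0],[0.05,-4.2,-11.1,0,0],[0.05,-4.71,-12.94,0,0],[0.05,-4.71,-12.94,1.5,0],[0.05,-4.71,-12.94,3,0],[0.05,-4.71,-12.94,5,0],[0.05,-4.71,-12.94,7,0],[0.05,-4.71,-12.94,7,0],[0.05,-4.71,-12.94,7,0]]]'

```text
t: 7.82
eef_pos: [0.4163, 0.1015, 0.0581]
ee_rot: [3.139, 0.004, 0.182]
force: [1.5, 0.2, 0.9]
width: 0.0502
gripper_force: 0.0
```

```bash
python3 -c "
from h import *
print(shift((.4202,.102,.006)))
cv2.imwrite('pics/c.png',np.hstack([cv2.resize(arm.grab_frame('top')[150:310,150:350,::-1],(400,320)),cv2.resize(arm.grab_frame('side')[180:340,210:410,::-1],(400,320))]))"
```

```text
[0.0041 0.0001 0.0521]
```

View pics/c.png

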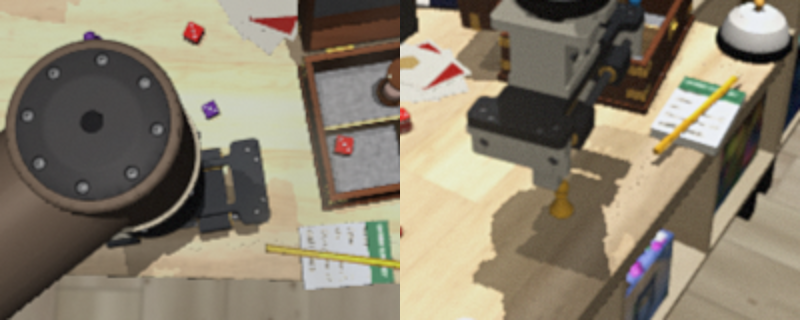

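The crops show the yellow pawn right below the fingers and the timer standing in the rear compartment.

Request:
jog_arm --rows '[[[0.05,0.1,0,1,0],[0.05,0.15,0,2,0],[0.05,0.15,0,2.55,0],[0.05,0.15,0,2.55,0],[0.05,0.15,0,2.55,0]]]' --force 10

```text
t: 8.33
eef_pos: [0.4215, 0.1037, 0.0093]
ee_rot: [-3.141, -0.002, 0.181]
force: [-0.5, 0.7, 0.7]
width: 0.0501
gripper_force: 0.0
```

Request:
jog_arm --rows '[[[0.005,0,0,0,0],[0.005,0,0,0,0],[0.005,0,0,0,0],[0.005,0,0,0,0],[0.005,0,0,0,0],[0.005,0,0,0,0],[0.005,0,0,0,0],[0.005,0,0,0,0]]]'

```text
t: 9.0
eef_pos: [0.4205, 0.1032, 0.0078]
ee_rot: [-3.141, -0.0, 0.181]
force: [-1.8, -0.1, 5.7]
width: 0.0186
gripper_force: 10.3
```

Request:
jog_arm --rows '[[[0.005,0,0,-1,0],[0.005,0,0,-3,0],[0.005,0,0,-5,0],[0.005,0,0,-6,0],[0.005,0,0,-6,0],[0.005,0,0,-6,0]]]'

```text
t: 9.5
eef_pos: [0.4208, 0.1035, 0.1287]
ee_rot: [-3.14, -0.003, 0.181]
force: [0.2, 0.1, -1.1]
width: 0.0184
gripper_force: 9.9
```

```bash
python3 -c "
from h import *
E=np.array([[.984,-.1805],[.1805,.984]]);c=np.array([.522,-.141])
t=c+E@[-.052,-.045];print(t,shift([*t,.125]))"
```

```text
[ 0.4789545 -0.194666 ] [0.0035 0.3038 0.0032]
```

Scaled: 0.03 m is 1.5, 0.003 m is 0.15.

Request:
jog_arm --rows '[[[0.005,0.05,2,0,0],[0.005,0.05,4,0,0],[0.005,0.1,6,0,0],[0.005,0.1,8,0,0],[0.005,0.15,10,0,0],[0.005,0.15,12,0,0],[0.005,0.175,14,0,0],[0.005,0.175,15.19,0,0],[0.005,0.175,15.19,0,0],[0.005,0.175,15.19,0,0],[0.005,0.175,15.19,1.5,0],[0.005,0.175,15.19,3,0],[0.005,0.175,15.19,3,0],[0.005,0.175,15.19,3,0]]]'

```text
t: 10.67
eef_pos: [0.4768, -0.1944, 0.0662]
ee_rot: [-3.141, 0.005, 0.182]
force: [0.8, 0.2, 0.3]
width: 0.0185
gripper_force: 9.9
```

```bash
python3 -c "
from h import *
print(shift([.479,-.1947,.017]))"
```

```text
[0.0024 0.0008 0.0492]
```

Request:
jog_arm --rows '[[[0.005,0.1,0,1,0],[0.005,0.1,0,1.75,0],[0.005,0.1,0,2.25,0],[0.005,0.1,0,2.35,0],[0.005,0.1,0,2.35,0]]]'

```text
t: 11.08
eef_pos: [0.4807, -0.1945, 0.021]
ee_rot: [3.141, 0.0, 0.182]
force: [-0.3, 0.3, 0.2]
width: 0.0184
gripper_force: 9.9
```

Request:
jog_arm --rows '[[[0.03,0,0,0,0],[0.03,0,0,0,0],[0.03,0,0,0,0],[0.03,0,0,0,0],[0.03,0,0,-1.5,0],[0.03,0,0,-3.5,0],[0.03,0,0,-5.5,0],[0.03,0,0,-7.5,0],[0.03,0,0,-9.5,0],[0.03,0,0,-9.5,0],[0.03,0,0,-9.5,0]]]'

```text
t: 12.0
eef_pos: [0.4819, -0.195, 0.2138]
ee_rot: [3.14, -0.006, 0.181]
force: [0.1, 0.8, -1.9]
width: 0.0301
gripper_force: 0.0
```

```bash
python3 -c "
from h import *
print(shift((.5304,.2087,.2)))"
```

```text
[ 0.1204 -0.3883  0.014 ]
```

Scaled: -0.21 m is -10.5, -0.18 m is -9, 1.57 rad is 15.7.

Request:
jog_arm --rows '[[[0.04,0.5,-1.5,0,1.2],[0.04,1,-3,0,2.4],[0.04,1.5,-4.5,0,3.6],[0.04,2,-6,0,4.8],[0.04,2.5,-7.5,0,6],[0.04,3,-9,0,7.2],[0.04,3.5,-10.5,0,8.4],[0.04,4,-12,0,9.6],[0.04,4.5,-13.5,0,10.8],[0.04,5,-15,0,12],[0.04,5.5,-16.5,0,13.2],[0.04,5.75,-18,0,14.4],[0.04,6.02,-19.415,0,15.7],[0.04,6.02,-19.415,0,15.7],[0.04,6.02,-19.415,2,15.7],[0.04,6.02,-19.415,4,15.7],[0.04,6.02,-19.415,6,15.7],[0.04,6.02,-19.415,7.5,15.7],[0.04,6.02,-19.415,7.5,15.7],[0.04,6.02,-19.415,7.5,15.7]]]'

```text
t: 13.67
eef_pos: [0.5278, 0.2075, 0.059]
ee_rot: [3.137, -0.003, -1.388]
force: [0.5, 1.8, 0.9]
width: 0.0399
gripper_force: 0.0
```

```bash
python3 -c "
from h import *
print(shift((.5304,.209,.008)))
cv2.imwrite('pics/d.png',np.hstack([cv2.resize(arm.grab_frame('top')[130:290,230:430,::-1],(400,320)),cv2.resize(arm.grab_frame('side')[200:360,120:320,::-1],(400,320))]))"
```

```text
[-0.0011 -0.0031  0.051 ]
```

View pics/d.png

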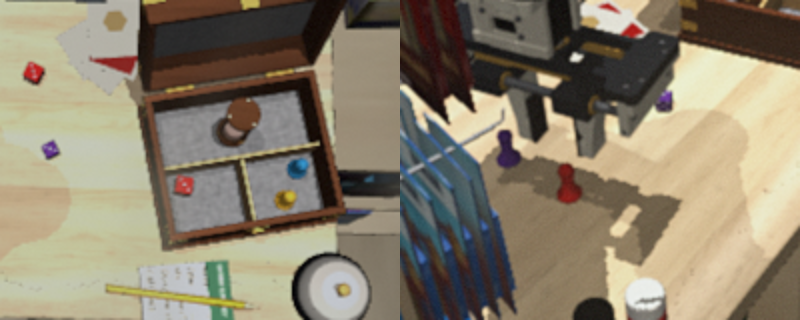

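The timer stands and the yellow pawn is beside the blue one. The fingers straddle the red pawn at (568,183) in the side crop.

Scaled: 0.05 m is 2.5, 0.04 m is 2.

Request:
jog_arm --rows '[[[0.04,-0.05,-0.1,1,0],[0.04,-0.05,-0.1,2,0],[0.04,-0.05,-0.1,2.5,0],[0.04,-0.05,-0.1,2.5,0],[0.04,-0.05,-0.1,2.5,0]]]' --force 10

```text
t: 14.18
eef_pos: [0.5313, 0.2105, 0.0118]
ee_rot: [-3.141, 0.0, -1.388]
force: [0.4, -0.4, 0.5]
width: 0.0402
gripper_force: 0.0
```

Request:
jog_arm --rows '[[[0.005,0,0,0,0],[0.005,0,0,0,0],[0.005,0,0,0,0],[0.005,0,0,0,0],[0.005,0,0,0,0],[0.005,0,0,0,0],[0.005,0,0,0,0]]]'

```text
t: 14.77
eef_pos: [0.5311, 0.2105, 0.0112]
ee_rot: [-3.141, 0.0, -1.388]
force: [-1.3, 0.3, 7.1]
width: 0.0179
gripper_force: 10.4
```

Request:
jog_arm --rows '[[[0.005,0,0,-1,0],[0.005,0,0,-3,0],[0.005,0,0,-5,0],[0.005,0,0,-7,0],[0.005,0,0,-7,0],[0.005,0,0,-7,0]]]'

```text
t: 15.27
eef_pos: [0.5319, 0.2111, 0.1534]
ee_rot: [-3.137, 0.003, -1.389]
force: [0.1, -0.1, -0.9]
width: 0.0177
gripper_force: 9.9
```

```bash
python3 -c "
from h import *
E=np.array([[.984,-.1805],[.1805,.984]]);c=np.array([.522,-.141])
t=c+E@[-.025,-.028];print(t,shift([*t,.145]))"
```

```text
[ 0.502454  -0.1730645] [0.3725 0.0986 0.007 ]
```

Scaled: 0.06 m is 3, 0.3725 m is 18.625, -1.57 rad is -15.7.

Request:
jog_arm --rows '[[[0.005,1.5,0.4,0,-1.2],[0.005,3,0.8,0,-2.4],[0.005,4.5,1.2,0,-3.6],[0.005,6,1.6,0,-4.8],[0.005,7.5,2,0,-6],[0.005,9,2.4,0,-7.2],[0.005,10.5,2.8,0,-8.4],[0.005,12,3.2,0,-9.6],[0.005,13.5,3.6,0,-10.8],[0.005,15,4,0,-12],[0.005,16.5,4.4,0,-13.2],[0.005,18,4.75,0,-14.4],[0.005,18.625,4.93,0,-15.7],[0.005,18.625,4.93,0,-15.7],[0.005,18.625,4.93,1.5,-15.7],[0.005,18.625,4.93,3,-15.7],[0.005,18.625,4.93,4,-15.7],[0.005,18.625,4.93,4.25,-15.7],[0.005,18.625,4.93,4.25,-15.7],[0.005,18.625,4.93,4.25,-15.7]]]'

```text
t: 16.93
eef_pos: [0.5014, -0.1737, 0.0658]
ee_rot: [3.141, 0.001, 0.181]
force: [-0.7, -0.2, 0.2]
width: 0.0177
gripper_force: 9.9
```

```bash
python3 -c "
from h import *
print(shift((.5025,-.173,.058)))"
```

```text
[ 0.0012 -0.0005  0.0078]
```

Scaled: -0.13 m is -6.5, -0.11 m is -5.5.

Request:
jog_arm --rows '[[[0.005,0.05,0,0.2,0],[0.005,0.05,0,0.35,0],[0.005,0.05,0,0.35,0],[0.03,0.05,0,0.35,0],[0.03,0.05,0,0.35,0],[0.03,0.05,0,0.35,0],[0.03,0.05,0,0.35,0],[0.03,0.05,0,-1.5,0],[0.03,0.05,0,-3.5,0],[0.03,0.05,0,-5.5,0],[0.03,0.05,0,-6.5,0],[0.03,0.05,0,-6.5,0]]]'

```text
t: 17.93
eef_pos: [0.505, -0.1743, 0.2014]
ee_rot: [3.139, -0.009, 0.182]
force: [0.1, -0.2, -0.1]
width: 0.03
gripper_force: 0.0
```

```bash
python3 -c "
from h import *
print(shift((.620,.0913,.2)))"
```

```text
[ 0.1611 -0.2404  0.0022]
```

Request:
jog_arm --rows '[[[0.04,0,-2,0,0],[0.04,0,-4,0,0],[0.04,0,-6,0,1],[0.04,0,-8,0,2],[0.04,0,-10,0,3],[0.04,0.5,-12,0,4],[0.04,2,-12,0,5],[0.04,4,-12,0,6],[0.04,6,-12,0,6.72],[0.04,8.05,-12.02,0,6.72],[0.04,8.05,-12.02,0,6.72],[0.04,8.05,-12.02,2,6.72],[0.04,8.05,-12.02,4,6.72],[0.04,8.05,-12.02,6,6.72],[0.04,8.05,-12.02,7.25,6.72],[0.04,8.05,-12.02,7.25,6.72],[0.04,8.05,-12.02,7.25,6.72]]]'

```text
t: 19.35
eef_pos: [0.6164, 0.0911, 0.0495]
ee_rot: [3.139, 0.002, -0.491]
force: [0.2, 0.6, 0.6]
width: 0.0398
gripper_force: 0.0
```

```bash
python3 -c "
from h import *
print(shift((.6205,.0913,.005)))
cv2.imwrite('pics/e.png',np.hstack([cv2.resize(arm.grab_frame('top')[90:250,200:400,::-1],(400,320)),cv2.resize(arm.grab_frame('side')[130:290,150:350,::-1],(400,320))]))"
```

```text
[ 0.0036 -0.0022  0.0445]
```

View pics/e.png

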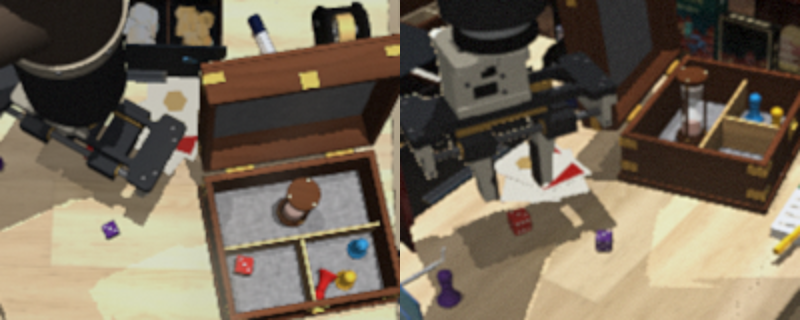

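The red pawn lies in the right compartment next to the yellow one. The red die at (520,222) in the side crop is below the fingers.

Request:
jog_arm --rows '[[[0.04,0.05,-0.05,0.75,0],[0.04,0.05,-0.05,1.5,0],[0.04,0.05,-0.05,2,0],[0.04,0.05,-0.05,2.15,0],[0.04,0.05,-0.05,2.15,0]]]' --force 15

```text
t: 19.87
eef_pos: [0.6188, 0.0922, 0.0081]
ee_rot: [-3.141, -0.0, -0.491]
force: [-0.1, -0.2, 0.9]
width: 0.04
gripper_force: 0.0
```

Request:
jog_arm --rows '[[[0.005,0,0,0,0],[0.005,0,0,0,0],[0.005,0,0,0,0],[0.005,0,0,0,0],[0.005,0,0,0,0],[0.005,0,0,0,0],[0.005,0,0,0,0]]]'

```text
t: 20.45
eef_pos: [0.6189, 0.0922, 0.0082]
ee_rot: [-3.141, -0.001, -0.49]
force: [-2.4, 0.2, 5.3]
width: 0.0189
gripper_force: 15.0
```

Request:
jog_arm --rows '[[[0.005,0,0,-1,0],[0.005,0,0,-3,0],[0.005,0,0,-5,0],[0.005,0,0,-7,0],[0.005,0,0,-7,0],[0.005,0,0,-7,0]]]'

```text
t: 20.95
eef_pos: [0.6201, 0.0927, 0.1508]
ee_rot: [-3.137, -0.004, -0.491]
force: [-0.6, 0.3, -1.2]
width: 0.0189
gripper_force: 15.0
```

```bash
python3 -c "
from h import *
E=np.array([[.984,-.1805],[.1805,.984]]);c=np.array([.522,-.141])
t=c+E@[-.05,.044];print(t,shift([*t,.145]))"
```

```text
[ 0.464858 -0.106729] [-0.0429  0.2491  0.0045]
```

Careful with the scale: shifts go in units of 20 mm and turns go in units of 0.1 rad. That gives: 0.2491 m is 12.455, 0.21 m is 10.5, -0.673 rad is -6.73.

Request:
jog_arm --rows '[[[0.005,-1.75,0.95,0,0],[0.005,-3.5,1.9,0,-1],[0.005,-5.25,2.8,0,-2],[0.005,-6.835,3.655,0,-3],[0.005,-6,5.25,0,-4],[0.005,-5.25,7,0,-5],[0.005,-4.25,8.75,0,-6],[0.005,-3.25,10.5,0,-6.73],[0.005,-2.145,12.455,0,-6.73],[0.005,-2.145,12.455,0,-6.73],[0.005,-2.145,12.455,0,-6.73],[0.005,-2.145,12.455,1.5,-6.73],[0.005,-2.145,12.455,3,-6.73],[0.005,-2.145,12.455,4.5,-6.73],[0.005,-2.145,12.455,4.5,-6.73],[0.005,-2.145,12.455,4.5,-6.73]]]'

```text
t: 22.28
eef_pos: [0.462, -0.1069, 0.0564]
ee_rot: [3.142, 0.005, 0.183]
force: [-0.1, 0.2, 0.3]
width: 0.0189
gripper_force: 15.0
```

```bash
python3 -c "
from h import *
print(shift([.465,-.1067,.016]))"
```

```text
[0.0032 0.0004 0.0404]
```

Scaled: -0.26 m is -13, -0.24 m is -12.

Request:
jog_arm --rows '[[[0.005,0.1,0,0.75,0],[0.005,0.15,0,1.5,0],[0.005,0.15,0,1.9,0],[0.005,0.15,0,1.9,0],[0.03,0.15,0,1.9,0],[0.03,0.15,0,1.9,0],[0.03,0.15,0,1.9,0],[0.03,0.15,0,0,0],[0.03,0.15,0,-2,0],[0.03,0.15,0,-4,0],[0.03,0.15,0,-6,0],[0.03,0.15,0,-8,0],[0,0.15,-2,-10,0],[0,0.15,-4,-12,0],[0,0.15,-6,-13,0],[0,0.15,-7.5,-13,0],[0,0.15,-7.5,-13,0]]]'

```text
t: 23.7
eef_pos: [0.439, 0.0433, 0.3213]
ee_rot: [-3.139, -0.006, 0.183]
force: [1.3, -0.4, 0.7]
width: 0.0033
gripper_force: 0.0
```

```bash
python3 -c "
from h import *
E=np.array([[.984,-.1805],[.1805,.984]]);c=np.array([.522,-.141])
t=c+E@[.185,0];print(t,shift([*t,.32]))
cv2.imwrite('pics/f.png',np.hstack([cv2.resize(arm.grab_frame('top')[160:260,290:415,::-1],(400,320)),cv2.resize(arm.grab_frame('side')[130:250,230:380,::-1],(400,320))]))"
```

```text
[ 0.70404   -0.1076075] [0.2332 0.1967 0.0022]
```

View pics/f.png

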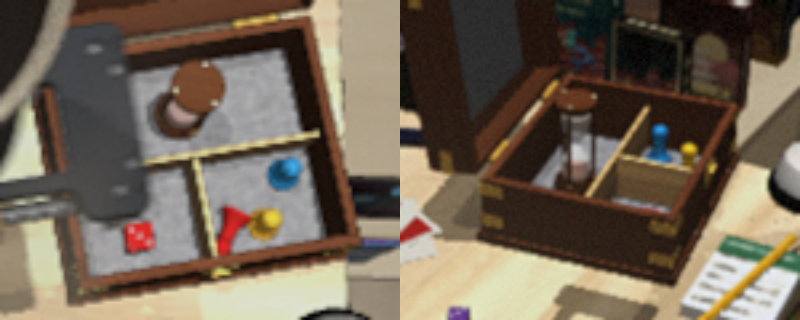

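All game parts are in: the red die is at (138,237) in the top crop, the red pawn lies right of the divider at (232,232), and the timer is upright. The other die is hidden under the gripper. Next I move behind the lid.

Request:
jog_arm --rows '[[[0,1.5,1.25,0,0],[0,3,2.5,0,0],[0,4.5,3.75,0,0],[0,6,5,0,0],[0,7.5,6.25,0,0],[0,9,7.5,0,0],[0,10.5,8.75,0,0],[0,11.66,9.835,0,0],[0,11.66,9.835,0,0],[0,11.66,9.835,0,0],[0,11.66,9.835,1,0]]]'

```text
t: 24.72
eef_pos: [0.7053, -0.112, 0.3011]
ee_rot: [3.14, -0.005, 0.181]
force: [1.2, -0.2, 0.1]
width: 0.0004
gripper_force: 0.0
```

```bash
python3 -c "
from h import *
print(shift([.704,-.1076,.18]))
a,b=arm.grab_frame('top'),arm.grab_frame('side')
cv2.imwrite('pics/g.png',np.hstack([cv2.resize(a[60:260,230:430,::-1],(400,400)),cv2.resize(b[60:260,190:390,::-1],(400,400))]))"
```

```text
[-0.0011 -0.0048  0.1211]
```

View pics/g.png

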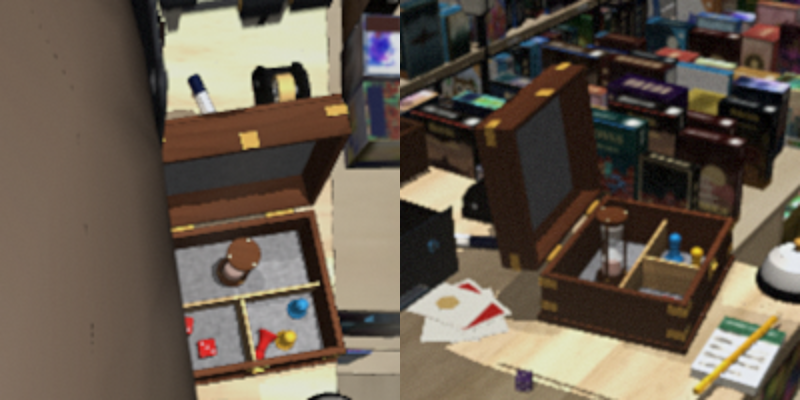

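Both dice are visible in the left compartment at (190,325) and (206,348). I lower the closed fingers behind the lid and pull it forward.

Request:
jog_arm --rows '[[[0,0,0,1.5,0],[0,0,0,3,0],[0,0,0,4.5,0],[0,0,0,5.75,0],[0,0,0,5.75,0],[0,0,0,5.75,0]]]'

```text
t: 25.32
eef_pos: [0.7032, -0.1105, 0.183]
ee_rot: [3.141, 0.002, 0.183]
force: [0.4, 0.6, 1.6]
width: 0.0006
gripper_force: 0.0
```

Request:
jog_arm --rows '[[[0,-0.75,0,0,0],[0,-1.5,0,0,0],[0,-2.25,0,0,0],[0,-3,0,0,0],[0,-3.75,0,0,0],[0,-4.5,0,0,0]]]'

```text
t: 25.82
eef_pos: [0.6171, -0.127, 0.187]
ee_rot: [3.14, -0.007, 0.183]
force: [0.5, -0.4, 1.4]
width: 0.0005
gripper_force: 0.8
```

Scaled: -0.1 m is -5, -0.085 m is -4.25.

Request:
jog_arm --rows '[[[0,-0.75,0,0,0],[0,-1.5,0,0,0],[0,-2.25,0,0,0],[0,-3,0,0,0],[0,-3.75,0,0,0],[0,-4.25,0,0,0],[0,-4.25,0,-1,0],[0,-4.25,0,-3,0],[0,-4.25,0,-5,0],[0,-4.25,0,-5,0],[0,-4.25,0,-5,0],[0,-4.25,0,-5,0]]]'

```text
t: 26.82
eef_pos: [0.5322, -0.1421, 0.2845]
ee_rot: [3.141, -0.003, 0.182]
force: [-0.2, 0.3, -0.4]
width: 0.0005
gripper_force: 0.0
```

```bash
python3 -c "
from h import *
b=arm.grab_frame('side')
cv2.imwrite('pics/h.png',cv2.resize(b[60:260,190:390,::-1],(400,400)))"
```

```text
(no output)
```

View pics/h.png

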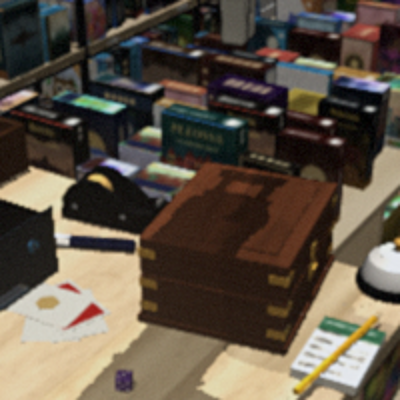

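The picture shows the lid flat and flush on the chest, with the purple die untouched. I hold for a moment, then hand in.

Request:
jog_arm --rows '[[[0,0,0,0,0],[0,0,0,0,0],[0,0,0,0,0],[0,0,0,0,0],[0,0,0,0,0],[0,0,0,0,0],[0,0,0,0,0],[0,0,0,0,0],[0,0,0,0,0],[0,0,0,0,0],[0,0,0,0,0],[0,0,0,0,0]]]'

```text
t: 27.87
eef_pos: [0.5319, -0.1422, 0.2826]
ee_rot: [-3.142, -0.0, 0.182]
force: [-0.8, -0.2, 0.2]
width: 0.0003
gripper_force: 0.0
```

```bash
python3 -c "
from station import arm
print(arm.job_done())"
```

```text
the job is handed in; nothing more can be done
None
```

The job is handed in at about 28 s, with no verdict returned: before the lid closed, pictures showed the timer upright in the rear, all three pawns (the red one on its side) front right and both red dice front left; the lid then closed flat, and the purple pieces were never touched.

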